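# Stock the wax tins and press the label holder home in the shelf edge

## Task

Stock the wax place on the little bench shelf: set one of the two tins from the serving board upright in each empty bore of the rack, lowering them in, not dropping them. Then take the label holder from its stand and push it, centred, down behind the sprung lip of the channel on the shelf's front edge until it is fully home on the bottom, and finish still holding it with the fingers and pressing it down firmly, without forcing it, so that it can be locked. Leave the tin already in the rack, the tape roll and the brush alone.

Things in the scene. Friction and masses are not known exactly. Their poses are not given: they have to be found in the camera images.
- tin_a_center (a point): First loose wax tin: aluminium can with paper band, upright on the serving board, 46 mm diameter (lid 46.4), 50 mm high, about 0.11 kg. Point: its centre, half-way up, z along its axis.
- tin_b_center (a point): Second loose wax tin, the same in every way and interchangeable with the first, 70 to 100 mm from it on the same board. Point: its centre, half-way up.
- board: Small fixed wooden serving board, 165 x 110 x 16 mm with a round tab, that carries the two loose tins. Origin: middle of its underside, on the bench; x along its length and the row of tins, z up. It lies on one side of the bench and the holder's stand on the other; the sides change.
- bore_left (a point): Empty bore at the +y end of the rack: centre of its flat floor, 100 mm above the bench. Bore 52 mm wide, 12 mm deep, bevelled rim; the rack's top is 112 mm above the bench. Axes as the shelf's. The three bores stand in a row along the shelf's y, 90 mm apart.
- bore_right (a point): The same at the -y end of the rack, 180 mm from bore_left.
- shelf: Fixed oak bench shelf, 160 (x) x 360 (y) x 90 mm high, with the oak rack (74 x 274 x 22 mm) on top; its front edge (-x side) carries the label channel. Origin: on the bench under the shelf's middle; -x is its front and faces the robot more or less, z up. Bore row at x = +30 mm.
- tin_full: Third tin, the same kind, already standing in the middle bore; leave it alone. Origin: centre of its underside.
- holder_grip (a point): Label holder: rigid grey plastic plate 80 mm wide (y) and 5 mm thick (x), 88 mm high, the same on both faces, 0.07 kg, with a grip bead along its top, 12 mm thick (x), 24 mm high and 80 mm wide. Point: centre of the bead, 76 mm above the holder's bottom edge and 12 mm below its top; axes: x through the thickness, y along the width, z up. It starts standing upright in the stand.
- holder: The same label holder; origin: the middle of its bottom edge. The bottom edge is rounded (radius 2.5 mm).
- stand: Fixed block of oak, 90 (x) x 110 (y) x 28 mm high, with two 7 mm kerfs across it (along y), 18 mm deep. The holder stands in the kerf at x = +15 mm, its bottom 10 mm above the bench; lift it straight up. Origin: middle of its underside.
- channel: Aluminium label channel, 104 mm long (y), fixed on the shelf's front edge at a place that varies, open at the top and the ends. Origin: bottom of the slot, on the back plate's face, mid-length, 60 mm above the bench; axes parallel to the shelf's. The back plate rises 28 mm, then leans back 4 mm to its upper edge at 33 mm, 3 mm above the shelf's top. The sprung lip is in front (-x).
- slot (a point): Place of the middle of the holder's bottom edge when it is home: on the bottom of the slot, 2.5 mm in front of the back plate, mid-length. Axes as the channel's. The holder stands upright here, its y along the channel's y (either way round).
- lip (a joint): Sprung lip, hinged at its foot: 0 rad at rest, about 0.1 with the holder in. A ridge along it, 19 mm above the slot's bottom, leaves 3 mm to the back plate; above it the lip flares to 10 mm from the plate at 34 mm height. It nips the plate with some 6 N: the holder does not drop in by its weight; it takes 6 to 12 N to pass the ridge, then 3 to 7 N to slide down to the bottom.
- channel_floor: Bottom flange of the channel, 3 mm thick, on which the holder's lower edge is pressed when home. Origin as the channel's.
- tape: Roll of brown paper tape lying on the bench, 96 mm wide, 48 mm high. Bystander. Origin: centre of its underside.
- glue_brush: Brush lying on the bench. Bystander. Origin: underside of its middle.

How it is judged (in metres and radians):
On the way, in this order (a step that is already met when the one before it is completed fails the run):
1. both tins stand in the two empty bores, let go (((horizontal distance between tin_a_center and bore_left below 0.006 m and z of tin_a_center in the frame of bore_left between 0.02 and 0.028 m and horizontal distance between tin_b_center and bore_right below 0.006 m and z of tin_b_center in the frame of bore_right between 0.02 and 0.028 m) or (horizontal distance between tin_a_center and bore_right below 0.006 m and z of tin_a_center in the frame of bore_right between 0.02 and 0.028 m and horizontal distance between tin_b_center and bore_left below 0.006 m and z of tin_b_center in the frame of bore_left between 0.02 and 0.028 m)) and angle between each of tin_a_center, tin_b_center's own z axis and vertical below 0.08 rad and linear speed of each of tin_a, tin_b below 0.03 m/s and contact force between the fingers and tin_a below 0.1 N and contact force between the fingers and tin_b below 0.1 N), for 0.2 s.
2. the label holder is pressed on the bottom of the channel (z of holder in the frame of channel between -0.003 and 0.002 m and x of holder in the frame of channel between -0.0055 and 0.001 m and y of holder in the frame of channel between -0.012 and 0.012 m and angle between holder's own z axis and vertical below 0.08 rad and angle between the y axis of holder and the y axis of channel, either way round below 0.08 rad and contact force between holder and channel_floor above 3 N and contact force between the fingers and holder above 3 N), for 0.2 s.
At the end, for the whole second after the job is handed in: Both tins upright on their bores' floors, let go; holder upright on the channel's bottom (within 2 mm), behind the lip, in line with it, not beyond its ends (within 12 mm of centre), pressed on the bottom with over 3 N by fingers that still hold it (all of step 1 and all of step 2 and linear speed of holder below 0.02 m/s); the arm keeps its last pose, push and grip.
It fails at once if the tin in the rack, the tape roll or the brush is moved over 15 mm (distance of any of tin_full, tape, glue_brush from where it was at the start of the episode above 0.015 m).
It fails at once if a tin is dropped (falls free at over 0.7 m/s, some 25 mm) ((linear speed of tin_a above 0.7 m/s and contact force between the fingers and tin_a below 0.05 N) or (linear speed of tin_b above 0.7 m/s and contact force between the fingers and tin_b below 0.05 N)).
It fails at once if the holder is forced: over 60 N on the channel's bottom (contact force between holder and channel_floor above 60 N).
It also fails if it takes over 72 s, if anything falls off the work surface, if the arm or the gripper's body presses on something with over 40 N, if the wrist force passes 120 N, or if a joint passes its speed limit or range.

## Robot

A 6-joint arm with a two-finger parallel gripper is mounted at the origin on the work surface. World frame = base frame: x ahead of the robot, y to its left, z up, the work surface at z = 0. Lengths are in mm, angles in degrees, forces in N, time in s.
With the tool pointing down it reaches from about 275 to 750 mm from the base axis. Payload 10.2 kg.
Tool frame: the origin (TCP) lies between the finger pads; the fingertips stand 14 mm ahead of it and the grasp point (between the pads) lies 5 mm behind it (r.tcp_to_tips is the distance from the TCP to the fingertips, in mm); z points along the fingers, y is the line along which they close (so a half turn about z gives the same grasp; the last joint's range is limited). The gripper opens to 85 mm and grips with 20 to 120 N. Pads are 22 mm wide; open, the fingers measure 114 mm over their backs; the gripper's body (76 mm by 85 mm) begins 54 mm behind the grasp point. The pads swing forward as they close: fully open they stand 13 mm farther back than shut.
Start: joints at [-86.425, 17.928, 85.812, -0, 76.261, -12.8], TCP at [147.998, -503.714, 245.294] pointing down, gripper open.
Joint ranges: [-168.41, 168.41], [-55.51, 124.54], [10.69, 146.95], [-70.63, 250.63], [1, 178], [-165.06, 165.06]. Speed limits (degrees/s): [136.94, 136.94, 172.46, 180, 180, 180].

## Interface

Orientations are given as [roll, pitch, yaw] about the fixed x, y, z axes, in that order (R = Rz(yaw) Ry(pitch) Rx(roll)).
In Python, from plant import monitor, eyes, r gives the robot as it stands.
- The arm moves only by the shell command python3 -m pendant 'ROWS' [FORCE]. ROWS is JSON, a list of rows, each a list of 3 entries, a list of its own where there are three numbers: the shift along the tool's x, y, z in cm, then the turn, a rotation vector about the tool's x, y, z in rad, then the gripper command: -1 is shut, 1 is fully open, values between are in proportion. In form: [[[tx, ty, tz], [wx, wy, wz], jaw], ...]. A call has 1 to 12 rows; each row is the pose to reach, as a shift and turn from the pose commanded when the call began, along the tool's axes at that moment; what a row does not reach only later rows make up. A row lasts 1/12 s, in which the tool goes at most 41.7 mm and 7.16 degrees, less where a joint would pass 70% of its speed; a pose out of reach is approached as far as the arm can. A call with a gripper value outside its range is refused whole. The fingers move at their own pace and stop on an object; FORCE is the grip in N (left out, the last holds). Time passes only in rows, so rows that repeat a pose let the fingers close. It gives the time, the measured TCP pose, the force, the opening and the grip force at its end, in the units of the state.
- monitor.get_state(): the state, without advancing time (a new reading comes with each control period).
- eyes.get_image(name): name is "side" or "top"; returns a dict with "image" (400x640x3 uint8, red, green, blue), "camera_matrix" (3x3 intrinsics, pixels), "k1" (the pictures are not rectified: a ray, as slopes to the right and down, at radius r is drawn at 1 + k1 r^2 times it, then the intrinsics apply), "world_to_cam" (4x4, takes a point from world to camera coordinates). Camera axes: x right, y down, z forward; pixel columns grow to the right and rows downward; lengths in mm; the calibration is good to about 2 mm. A picture is of the moment at which its call begins. There is no depth.
- r.hand_in(): hands the job in; it is judged then, once.
The state is a dict: "time_s": time; "qpos": joint angles; "dq": joint speeds; "joint_efforts": joint torques, N m; "eef_pos": TCP position; "orientation": TCP orientation; "ft_force": force on the tool from outside, world axes, zero at the start; "ft_torque": the same for the moment, N m; "width": opening from 0.0 (shut) to 1.0 (fully open); "gripper_force": force on a finger pad.
Only numpy, scipy, OpenCV 4.12 (cv2) and the standard library are available. Lean on these libraries where they do the work, as an engineer would, in place of code of your own. Each camera call takes 0.05 s, during which the arm holds its last target. There are 200 camera calls.

## Working session

There is one attempt and no reset: what is moved stays moved. The work goes in short steps, Python scripts to look and compute and a shell command to move; the robot and the scene stay as the last step left them, time stands still between calls to the robot, and variables do not carry over. Pictures are saved under pics/ and viewed, at most 10 in all, crops included, and the job is handed in when it is done.

```bash
mkdir -p pics; ls; python3 - <<'E'
from plant import monitor, eyes, r
import cv2
print(monitor.get_state())
for n in("side","top"):
    d=eyes.get_image(n); cv2.imwrite(f"pics/{n}0.png",d["image"][:,:,::-1]); print(n,d["camera_matrix"],d["k1"],d["world_to_cam"])
E
```

```text
pics
{'time_s': 0.0, 'qpos': array([-8.64247974e+01,  1.79613295e+01,  8.58542079e+01, -9.37485908e-04,
        7.62601185e+01, -1.27980738e+01]), 'dq': array([-0.00622783,  0.03429978, -0.02696777, -0.04374761, -0.02825349,
        0.03708433]), 'joint_efforts': array([-1.09347482e-03, -4.12267041e+01, -2.59743369e+01, -2.38624161e-04,
        4.24848768e-03, -1.62805287e-05]), 'eef_pos': array([ 147.97960016, -503.46629669,  244.71691846]), 'orientation': array([-1.79926022e+02, -1.58712103e-02,  1.63734895e+01]), 'ft_force': array([-0.6225576 , -0.41479136,  0.10268328]), 'ft_torque': array([-0.00269134, -0.0178289 ,  0.01560118]), 'gripper_force': 0.0, 'width': 0.9983398951267299}
side [[497.86397039   0.         322.2307176 ]
 [  0.         497.86397039 200.97383706]
 [  0.           0.           1.        ]] -0.14675662995985403 [[-9.13822891e-01 -4.05832885e-01  1.50795468e-02  5.07480099e+02]
 [-2.75601956e-01  5.92451247e-01 -7.56997412e-01  2.18485511e+02]
 [ 2.98280547e-01 -6.95917516e-01 -6.53243849e-01  1.31220380e+03]
 [ 0.00000000e+00  0.00000000e+00  0.00000000e+00  1.00000000e+00]]
top [[483.99584322   0.         312.50325167]
 [  0.         483.99584322 200.62152857]
 [  0.           0.           1.        ]] 0.005045516173843496 [[ 2.25644095e-02 -9.99742616e-01  2.35561355e-03 -7.62667486e+00]
 [-9.86064273e-01 -2.26440304e-02 -1.64816554e-01  5.39763367e+02]
 [ 1.64827474e-01  1.39620186e-03 -9.86321426e-01  1.19648470e+03]
 [ 0.00000000e+00  0.00000000e+00  0.00000000e+00  1.00000000e+00]]
```

View pics/side0.png

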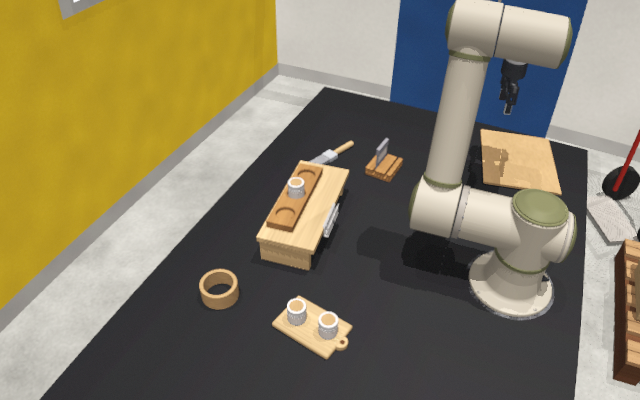

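View pics/top0.png

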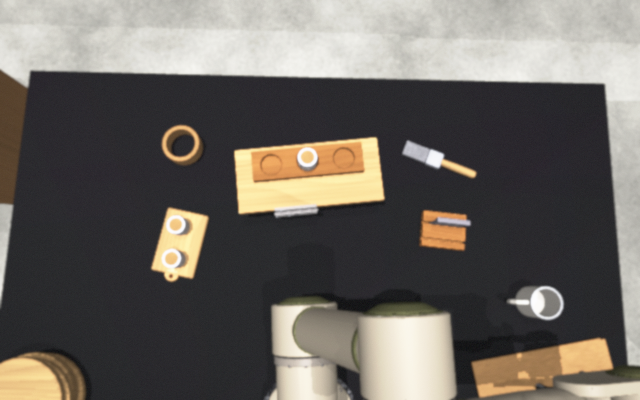

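The top view shows the tins at (176,225) and (172,259), the bores at (271,164) and (344,157), the full tin at (308,158), the channel at (296,211) and the holder at (453,222). The side view agrees. Next I'll zoom in.

```bash
cat > h.py <<'E'
from plant import monitor, eyes, r
import cv2, numpy as np
def ray(d,p):
    K=np.array(d["camera_matrix"]);k=d["k1"];W=np.array(d["world_to_cam"])
    u=np.array([[p]],float)
    s=cv2.undistortPoints(u,K,np.array([k,0,0,0.]))[0,0]
    R=W[:3,:3];c=-R.T@W[:3,3]
    return c,R.T@np.array([s[0],s[1],1])
def onz(d,p,z):
    c,v=ray(d,p); return c+v*(z-c[2])/v[2]
def proj(d,P):
    W=np.array(d["world_to_cam"]);q=W[:3,:3]@np.array(P,float)+W[:3,3];s=q[:2]/q[2]
    s=s*(1+d["k1"]*(s@s));K=d["camera_matrix"];return np.array([K[0][0]*s[0]+K[0][2],K[1][1]*s[1]+K[1][2]])
def tri(d1,p1,d2,p2):
    c1,v1=ray(d1,p1);c2,v2=ray(d2,p2)
    A=np.stack([v1,-v2],1);t=np.linalg.lstsq(A,c2-c1,rcond=None)[0]
    a=c1+v1*t[0];b=c2+v2*t[1];return (a+b)/2,np.linalg.norm(a-b)
E
python3 - <<'E'
import cv2,numpy as np
t=cv2.imread("pics/top0.png");s=cv2.imread("pics/side0.png")
z=lambda i,x0,y0,x1,y1,f:cv2.resize(i[y0:y1,x0:x1],None,fx=f,fy=f,interpolation=cv2.INTER_CUBIC)
A=z(t,225,130,390,222,4); B=np.zeros((232,800,3),np.uint8)
B[:232,:240]=z(t,150,202,210,260,4)[:232]
B[:200,250:460]=z(t,415,200,475,252,3.5)[:200,:210] if 0 else cv2.resize(t[200:252,415:475],(210,200))
B[:232,470:800]=cv2.resize(s[130:246,255:420],(330,232))
C=np.zeros((600,800,3),np.uint8);C[:368,:660]=A;C[368:,:]=B
cv2.imwrite("pics/z1.png",C)
E
```

```text
(no output)
```

View pics/z1.png

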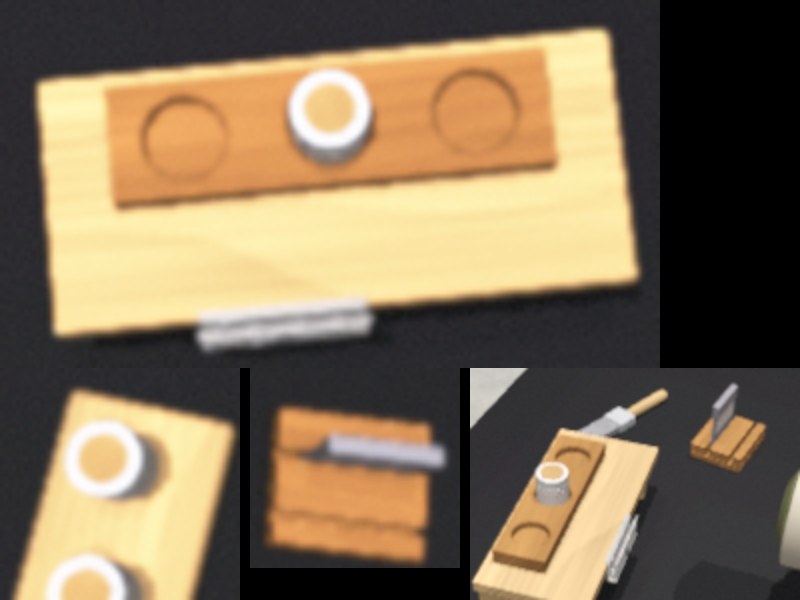

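```bash
cat > m.py <<'E'
from h import *
D={n:eyes.get_image(n) for n in("top","side")}
np.set_printoptions(precision=1,suppress=True)
top=D["top"];side=D["side"]
def lids(d,boxes,zs):
    out=[]
    hsv=cv2.cvtColor(d["image"],cv2.COLOR_RGB2HSV)
    w=((hsv[...,1]<40)&(hsv[...,2]>190)).astype(np.uint8)
    for (x0,y0,x1,y1),z in zip(boxes,zs):
        cs,_=cv2.findContours(w[y0:y1,x0:x1],cv2.RETR_EXTERNAL,cv2.CHAIN_APPROX_NONE)
        c=max(cs,key=lambda c:cv2.boundingRect(c)[2]*cv2.boundingRect(c)[3])
        e=cv2.fitEllipse(cv2.convexHull(c)); p=np.array(e[0])+(x0,y0)
        print("lid",p,e[1],onz(d,p,z))
lids(top,[(160,210,192,240),(156,244,188,275),(292,144,324,174)],[66,66,150])
h=cv2.cvtColor(top["image"],cv2.COLOR_RGB2HSV)
print("samples",[h[y,x].tolist() for x,y in((290,160),(300,195),(300,209),(453,222),(440,240))])
sub=(slice(130,222),slice(225,395))
for nm,m,z in(("rack",(h[...,0]<15)&(h[...,1]>110),112),("shelf",(h[...,1]>70)&(h[...,2]>90),90)):
    mm=np.zeros(m.shape,np.uint8);mm[sub]=m[sub]
    cs,_=cv2.findContours(mm,cv2.RETR_EXTERNAL,cv2.CHAIN_APPROX_NONE);c=max(cs,key=cv2.contourArea)
    b=cv2.boxPoints(cv2.minAreaRect(c));P=np.array([onz(top,p,z) for p in b])
    print(nm,b.tolist(),"\n",P[:,:2],"ctr",P.mean(0),[np.linalg.norm(P[i]-P[i-1]) for i in range(4)],[np.degrees(np.arctan2(*(P[i]-P[i-1])[[1,0]])) for i in range(4)])
for nm,(x0,y0,x1,y1),z in(("channel",(265,200,325,222),93),("holder",(430,212,474,232),98)):
    g=((h[...,1]<60)&(h[...,2]>90)).astype(np.uint8);mm=np.zeros_like(g);mm[y0:y1,x0:x1]=g[y0:y1,x0:x1]
    cs,_=cv2.findContours(mm,cv2.RETR_EXTERNAL,cv2.CHAIN_APPROX_NONE);c=max(cs,key=cv2.contourArea)
    b=cv2.boxPoints(cv2.minAreaRect(c));P=np.array([onz(top,p,z) for p in b])
    print(nm,b.tolist(),"\n",P[:,:2],"ctr",P.mean(0),[np.linalg.norm(P[i]-P[i-1]) for i in range(4)],[np.degrees(np.arctan2(*(P[i]-P[i-1])[[1,0]])) for i in range(4)])
# side lids by triangulation check
hs=cv2.cvtColor(side["image"],cv2.COLOR_RGB2HSV)
lids(side,[(284,294,310,314),(315,308,342,328),(284,174,308,190)],[66,66,150])
print("cams",ray(top,(0,0))[0],ray(side,(0,0))[0])
E
python3 m.py
```

```text
lid [175.4 224.2] (18.698604583740234, 19.374897003173828) [468.7 345.5  66. ]
lid [171.1 258.8] (18.55311393737793, 21.893009185791016) [382.7 350.3  66. ]
lid [306.9 156.8] (19.125513076782227, 20.150108337402344) [627.5  20.2 150. ]
samples [[15, 152, 236], [22, 92, 252], [165, 3, 169], [132, 16, 201], [14, 154, 202]]
rack [[251.531494140625, 153.33969116210938], [360.61480712890625, 143.2393798828125], [363.19384765625, 171.09317016601562], [254.11053466796875, 181.1934814453125]] 
 [[ 643.2  157.4]
 [ 675.1 -111.1]
 [ 604.7 -117.9]
 [ 573.3  148.1]] ctr [624.1  19.1 112. ] [np.float64(70.44542185435014), np.float64(270.40826243231265), np.float64(70.74404932016586), np.float64(267.80098528079475)] [np.float64(7.597304435463959), np.float64(-83.2069639330196), np.float64(-174.51799604665243), np.float64(96.73162229461714)]
shelf [[231.7010955810547, 149.36181640625], [378.4179382324219, 135.3887939453125], [384.62017822265625, 200.51239013671875], [237.90335083007812, 214.48541259765625]] 
 [[ 658.1  210.5]
 [ 703.2 -158.2]
 [ 536.6 -173.5]
 [ 493.5  187.1]] ctr [597.9  16.5  90.
[... 879 characters left out ...]
219.24363708496094], [469.8680114746094, 226.8477020263672]] 
 [[ 479.6 -287.1]
 [ 498.3 -288.8]
 [ 493.7 -381.3]
 [ 475.  -379.4]] ctr [ 486.7 -334.2   98. ] [np.float64(92.41004819301844), np.float64(18.779980498652325), np.float64(92.65101807393589), np.float64(18.772875410668142)] [np.float64(87.19554714795683), np.float64(-5.084622024531127), np.float64(-92.81574501760377), np.float64(174.1782756859168)]
lid [296.  305.7] (15.732183456420898, 19.112804412841797) [468.4 350.2  66. ]
lid [327.9 319.4] (16.633956909179688, 19.854551315307617) [384.5 354.8  66. ]
lid [295.6 182.1] (10.887409210205078, 15.958086013793945) [627.3  26.1 150. ]
cams [ 335.2    2.9 1269.1] [ 132.6  989.7 1014.9]
```

```bash
cat >> h.py <<'E'
from scipy.spatial.transform import Rotation as Ro
def go(x,y,z,yaw):
    s=monitor.get_state();R=Ro.from_euler("xyz",s["orientation"],degrees=True)
    T=Ro.from_euler("xyz",[180,0,yaw],degrees=True)
    print("t",round(s["time_s"],2),"shift cm",np.round(R.inv().apply(np.array([x,y,z])-s["eef_pos"])/10,2),"turn",np.round((R.inv()*T).as_rotvec(),3), "at",np.round(s["eef_pos"],1),np.round(s["orientation"],1))
E
python3 - <<'E'
from h import *
np.set_printoptions(precision=1,suppress=True)
d=eyes.get_image("top")
z=lambda x,y:((x+.5)/4-.5+225,(y+.5)/4-.5+130)
L=onz(d,z(185,138),112);R=onz(d,z(475,111),112)
print(L,R,(L+R)/2,np.linalg.norm(L-R),np.degrees(np.arctan2(R[0]-L[0],L[1]-R[1])))
for q in((198,315),(368,300),(200,348),(372,330),(38,83),(609,30),(638,280),(55,335)): print(q,onz(d,z(*q),93 if q[1]<316 and q[0] in(198,368) else 90))
go(468,345.5,150,0)
E
```

```text
[617.  108.7 112. ] [638.2 -69.  112. ] [627.6  19.9 112. ] 178.95684064232714 6.795271392136759
(198, 315) [510.3  98.4  93. ]
(368, 300) [522.   -5.8  93. ]
(200, 348) [490.3  96.7  90. ]
(372, 330) [503.8  -8.6  90. ]
(38, 83) [655.7 204.3  90. ]
(609, 30) [ 698.5 -154.3   90. ]
(638, 280) [ 538.8 -172.3   90. ]
(55, 335) [496.3 186.   90. ]
t 0.25 shift cm [ 54.6 -72.4   9.6] turn [-0.  -0.   0.3] at [ 148.  -503.6  245. ] [-180.    -0.    16.4]
```

```bash
python3 -m pendant '[[[2.7,-3.6,0],[0,0,0.02],0.6],[[6,-7.5,0],[0,0,0.04],0.6],[[9,-11,0],[0,0,0.06],0.6],[[12,-15,0],[0,0,0.08],0.6],[[15,-19,0],[0,0,0.1],0.6],[[18,-23,0],[0,0,0.12],0.6],[[21,-27,0],[0,0,0.14],0.6],[[24,-31,0],[0,0,0.16],0.6],[[27,-35,0],[0,0,0.18],0.6],[[30,-39,0],[0,0,0.2],0.6],[[33,-43,0],[0,0,0.22],0.6],[[36,-47,0],[0,0,0.24],0.6]]' 40; python3 -c "from h import *;go(468,345.5,150,0)"
```

```text
time_s: 1.25
eef_pos: [328.7, -35.6, 245.6]
orientation: [180.0, -0.1, 2.5]
ft_force: [1.0, -0.8, 0.6]
width: 0.799
gripper_force: 0.0
t 1.25 shift cm [ 15.6  -37.46   9.55] turn [ 0.001 -0.001  0.044] at [328.7 -35.6 245.6] [ 1.8e+02 -1.0e-01  2.5e+00]
```

```bash
python3 -m pendant '[[[1.6,-3.7,0.5],[0,0,0.02],0.6],[[3.2,-7.5,1],[0,0,0.044],0.6],[[4.8,-11.2,2],[0,0,0.044],0.6],[[6.4,-15,3],[0,0,0.044],0.6],[[8,-18.7,4],[0,0,0.044],0.6],[[9.6,-22.5,5],[0,0,0.044],0.6],[[11.2,-26.2,6],[0,0,0.044],0.6],[[12.8,-30,7],[0,0,0.044],0.6],[[14.2,-33.7,8],[0,0,0.044],0.6],[[15.6,-37.46,9.5],[0,0,0.044],0.6],[[15.6,-37.46,9.5],[0,0,0.044],0.6],[[15.6,-37.46,9.5],[0,0,0.044],0.6]]'; python3 - <<'E'
from h import *
go(468.5,345.5,47,0)
a=eyes.get_image("side")["image"][220:370,230:400];b=eyes.get_image("top")["image"][180:290,120:245]
C=np.zeros((500,800,3),np.uint8);q=cv2.resize(a,(430,380));C[:380,:430]=q;C[:325,430:]=cv2.resize(b,(370,325))
cv2.imwrite("pics/g1.png",C[...,::-1])
E
```

```text
time_s: 2.25
eef_pos: [466.7, 344.8, 148.5]
orientation: [179.9, 0.2, 0.2]
ft_force: [0.5, 0.2, -0.4]
width: 0.798
gripper_force: 0.0
t 2.25 shift cm [ 0.21 -0.08 10.15] turn [0.001 0.003 0.004] at [466.7 344.8 148.5] [179.9   0.2   0.2]
```

View pics/g1.png

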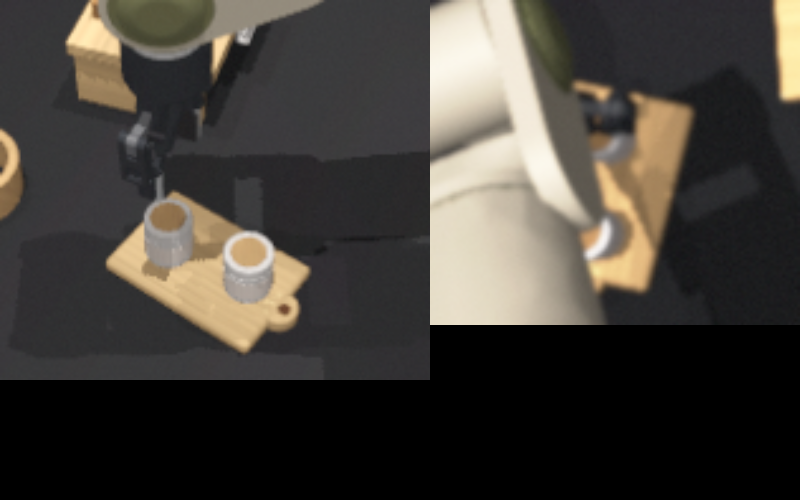

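The side crop shows the fingers above the far tin (lid at crop pixel 168,217), lined up with it. Next I descend and grip.

```bash
python3 -m pendant '[[[0.15,-0.05,3],[0,0,0.004],0.6],[[0.2,-0.08,6],[0,0,0.004],0.6],[[0.2,-0.08,8.5],[0,0,0.004],0.6],[[0.2,-0.08,10.1],[0,0,0.004],0.6],[[0.2,-0.08,10.1],[0,0,0.004],0.3],[[0.2,-0.08,10.1],[0,0,0.004],0],[[0.2,-0.08,10.1],[0,0,0.004],-0.3],[[0.2,-0.08,10.1],[0,0,0.004],-0.3],[[0.2,-0.08,10.1],[0,0,0.004],-0.3]]' 40;  python3 -c "from h import *;go(617,109.1,230,6.75)"
```

```text
time_s: 3.1
eef_pos: [469.8, 344.6, 50.6]
orientation: [-180.0, -0.1, -0.1]
ft_force: [-0.4, 0.1, -1.4]
width: 0.53
gripper_force: 41.0
t 3.1 shift cm [ 14.81  23.5  -17.93] turn [-0.001 -0.002 -0.12 ] at [469.8 344.6  50.6] [-1.8e+02 -1.0e-01 -1.0e-01]
```

```bash
python3 -m pendant '[[[0,0,0],[0,0,0],-0.3],[[0,0,-3],[0,0,0],-0.3],[[0,0,-7],[0,0,0],-0.3],[[0,0,-11],[0,0,0],-0.3],[[0,0,-15],[0,0,0],-0.3],[[0,0,-18],[0,0,0],-0.3],[[0,0,-18],[0,0,0],-0.3]]'; python3 - <<'E'
from h import *
go(617,109.1,230,6.75)
a=eyes.get_image("side")["image"][180:340,210:400]
cv2.imwrite("pics/g2.png",cv2.resize(a,None,fx=3,fy=3)[...,::-1])
E
```

```text
time_s: 3.68
eef_pos: [471.0, 345.5, 236.6]
orientation: [-179.7, -0.6, -0.1]
ft_force: [0.6, -0.1, 0.1]
width: 0.535
gripper_force: 41.8
t 3.68 shift cm [14.63 23.61  0.7 ] turn [-0.004 -0.011 -0.12 ] at [471.  345.5 236.6] [-1.797e+02 -6.000e-01 -1.000e-01]
```

View pics/g2.png

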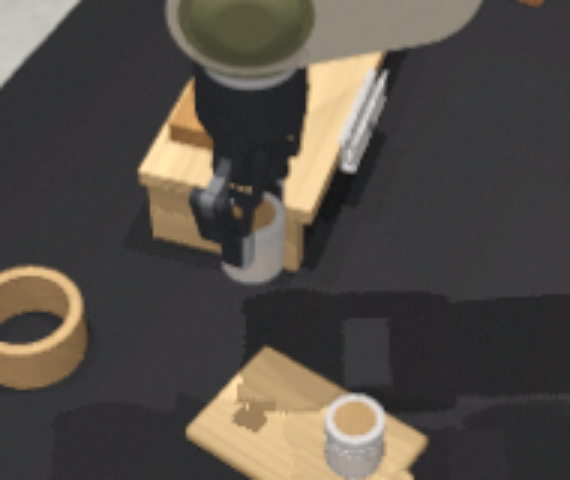

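```bash
python3 -m pendant '[[[1.6,2.6,0],[0,0,-0.02],-0.3],[[3.6,5.8,0],[0,0,-0.04],-0.3],[[5.6,9,0],[0,0,-0.06],-0.3],[[7.6,12.2,0],[0,0,-0.08],-0.3],[[9.6,15.4,0],[0,0,-0.1],-0.3],[[11.5,18.6,0],[0,0,-0.12],-0.3],[[13.3,21.5,0],[0,0,-0.12],-0.3],[[14.7,23.55,0],[0,0,-0.12],-0.3],[[14.7,23.55,0],[0,0,-0.12],-0.3],[[14.7,23.55,0],[0,0,-0.12],-0.3],[[14.7,23.55,0],[0,0,-0.12],-0.3],[[14.7,23.55,0],[0,0,-0.12],-0.3]]';python3 - <<'E'
from h import *
go(618,109.1,140,6.75)
for n in("side","top"):
    d=eyes.get_image(n);print(n,proj(d,[617,109.1,112]),proj(d,[617,109.1,200]))
    cv2.imwrite(f"pics/p1{n}.png",d["image"][:,:,::-1])
s=cv2.imread("pics/p1side.png")[110:270,220:380];t=cv2.imread("pics/p1top.png")[120:220,220:340]
C=np.zeros((480,800,3),np.uint8);C[:400,:400]=cv2.resize(s,(400,400));C[:333,400:]=cv2.resize(t,(400,333));cv2.imwrite("pics/p1.png",C)
E
```

```text
time_s: 4.73
eef_pos: [615.1, 109.8, 228.9]
orientation: [-180.0, 0.1, 6.8]
ft_force: [0.2, -0.3, -1.5]
width: 0.525
gripper_force: 41.8
t 4.73 shift cm [0.28 0.11 8.89] turn [-0.     0.001  0.001] at [615.1 109.8 228.9] [-1.8e+02  1.0e-01  6.8e+00]
side [285.69851822 211.42060786] [284.5862713  186.19361657]
top [270.73182475 164.12460444] [267.52914721 154.87071154]
```

View pics/p1.png

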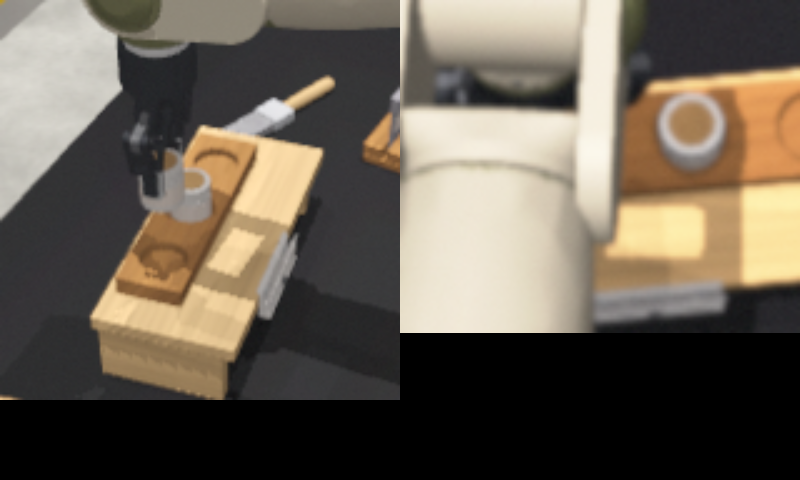

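The held tin hangs over the left bore: its underside is near crop pixel (160,212) and the bore rim near (162,258). I'll use the held tin's known position to check the side camera's bias, and compare it with the rim.

```bash
python3 - <<'E'
from h import *
np.set_printoptions(precision=2,suppress=True)
d=eyes.get_image("side")
def ring(x,y,z,r):
    a=np.linspace(0,2*np.pi,72);P=np.array([proj(d,[x+r*np.cos(t),y+r*np.sin(t),z]) for t in a]);return P.min(0),P.max(0)
print("pred tin bottom ring",ring(616,109.8,194,23)); print("pred bore rim",ring(617,109.1,112,26))
print("pred full lid",ring(627.5,20,150,23.2))
im=d["image"];s=im[180:225,265:310]
s=cv2.resize(s,None,fx=13,fy=13,interpolation=cv2.INTER_CUBIC)
for k in range(0,45,5):
    cv2.putText(s,str(265+k),(k*13,10),0,.35,(255,0,0));cv2.putText(s,str(180+k),(0,k*13+10),0,.35,(255,0,0))
    cv2.line(s,(k*13+6,0),(k*13+6,585),(255,255,0),1);cv2.line(s,(0,k*13+6),(585,k*13+6),(255,255,0),1)
cv2.imwrite("pics/q1.png",s[...,::-1])
E
```

```text
pred tin bottom ring (array([276.03, 182.71]), array([293.73, 193.93]))
pred bore rim (array([276.1 , 205.09]), array([295.3 , 217.94]))
pred full lid (array([288.16, 175.72]), array([304.8 , 186.08]))
```

View pics/q1.png

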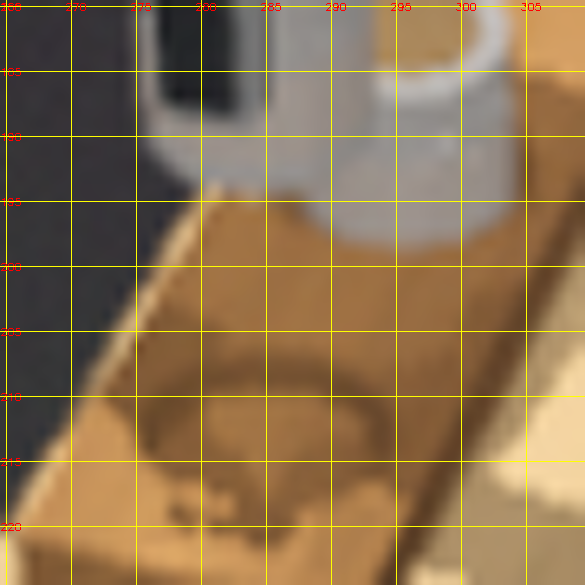

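```bash
python3 -m pendant '[[[0.31,-0.16,2.5],[0,0,0],-0.3],[[0.31,-0.16,5],[0,0,0],-0.3],[[0.31,-0.16,6.5],[0,0,0],-0.3],[[0.31,-0.16,7.6],[0,0,0],-0.3],[[0.31,-0.16,7.6],[0,0,0],-0.3],[[0.31,-0.16,7.6],[0,0,0],-0.3],[[0.31,-0.16,7.6],[0,0,0],-0.3],[[0.31,-0.16,7.6],[0,0,0],-0.3]]';python3 - <<'E'
from h import *
np.set_printoptions(precision=2,suppress=True)
go(618,112,135,6.75)
d=eyes.get_image("side")
def ring(x,y,z,r):
    a=np.linspace(0,2*np.pi,72);P=np.array([proj(d,[x+r*np.cos(t),y+r*np.sin(t),z]) for t in a]);return P.min(0),P.max(0)
p=monitor.get_state()["eef_pos"]
print("pred tin bottom ring",ring(p[0]-1,p[1],p[2]-34.6,23)); print("pred bore rim",ring(617,111.8,112,26))
im=d["image"];s=im[185:230,265:310]
s=cv2.resize(s,None,fx=13,fy=13,interpolation=cv2.INTER_CUBIC)
for k in range(0,45,5):
    cv2.putText(s,str(265+k),(k*13,10),0,.35,(255,0,0));cv2.putText(s,str(185+k),(0,k*13+10),0,.35,(255,0,0))
    cv2.line(s,(k*13+6,0),(k*13+6,585),(255,255,0),1);cv2.line(s,(0,k*13+6),(585,k*13+6),(255,255,0),1)
cv2.imwrite("pics/q2.png",s[...,::-1])
E
```

```text
time_s: 5.55
eef_pos: [619.2, 110.8, 154.7]
orientation: [180.0, -0.1, 6.8]
ft_force: [0.5, -0.0, -0.3]
width: 0.53
gripper_force: 41.8
t 5.55 shift cm [-0.11 -0.14  1.97] turn [ 0. -0.  0.] at [619.2 110.8 154.7] [180.   -0.1   6.8]
pred tin bottom ring (array([276.43, 203.88]), array([293.49, 215.25]))
pred bore rim (array([275.63, 205.68]), array([294.86, 218.56]))
```

View pics/q2.png

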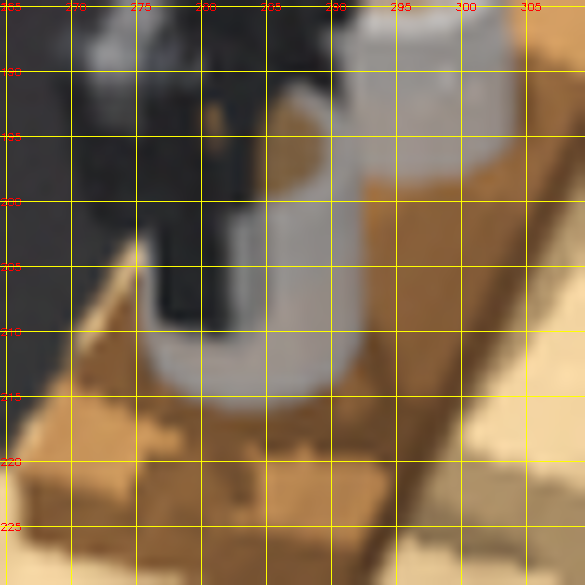

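```bash
python3 -m pendant '[[[-0.16,-0.09,0.3],[0,0,0],-0.3],[[-0.16,-0.09,0.6],[0,0,0],-0.3],[[-0.16,-0.09,0.8],[0,0,0],-0.3],[[-0.16,-0.09,1.0],[0,0,0],-0.3],[[-0.16,-0.09,1.2],[0,0,0],-0.3],[[-0.16,-0.09,1.3],[0,0,0],-0.3],[[-0.16,-0.09,1.3],[0,0,0],-0.3],[[-0.16,-0.09,1.3],[0,0,0],-0.3]]';python3 -c "from h import *;go(617,112,135,6.75);print(monitor.get_state()['ft_torque'])"
```

```text
time_s: 6.27
eef_pos: [617.0, 111.4, 140.3]
orientation: [-180.0, 0.0, 6.7]
ft_force: [0.2, -0.5, -1.1]
width: 0.528
gripper_force: 41.8
t 6.27 shift cm [ 0.01 -0.06  0.53] turn [-0.  0. -0.] at [617.  111.4 140.3] [-180.     0.     6.7]
[-0.00280313  0.03904512 -0.03358414]
```

```bash
python3 -m pendant '[[[0,0,0.2],[0,0,0],-0.3],[[0,0,0.4],[0,0,0],-0.3],[[0,0,0.55],[0,0,0],-0.3],[[0,0,0.6],[0,0,0],-0.3],[[0,0,0.6],[0,0,0],-0.3],[[0,0,0.6],[0,0,0],-0.3]]'
```

```text
time_s: 6.77
eef_pos: [617.0, 111.4, 134.5]
orientation: [180.0, -0.0, 6.7]
ft_force: [-1.5, 0.3, 2.2]
width: 0.529
gripper_force: 41.9
```

```bash
python3 -m pendant '[[[0,0,0.05],[0,0,0],-0.2],[[0,0,0.05],[0,0,0],-0.05],[[0,0,0.05],[0,0,0],0.1],[[0,0,0.05],[0,0,0],0.3],[[0,0,0.05],[0,0,0],0.4],[[0,0,-1],[0,0,0],0.4],[[0,0,-4],[0,0,0],0.4],[[0,0,-8],[0,0,0],0.4],[[0,0,-9.5],[0,0,0],0.4],[[0,0,-9.5],[0,0,0],0.4]]';python3 -c "from h import *
go(383.5,353,230,0)
d=eyes.get_image('side');cv2.imwrite('pics/s3.png',d['image'][...,::-1])
hs=cv2.cvtColor(d['image'],cv2.COLOR_RGB2HSV)
for x in((288,182),):pass
print(proj(d,[617,111.4,150]),proj(d,[383.5,353,66]),proj(d,[382.7,350.3,66]))"
```

```text
time_s: 7.6
eef_pos: [618.4, 111.5, 234.8]
orientation: [179.9, -0.5, 6.8]
ft_force: [-0.3, 0.2, 0.7]
width: 0.698
gripper_force: 0.0
t 7.6 shift cm [-20.49 -26.75   0.28] turn [ 0.001 -0.009  0.118] at [618.4 111.5 234.8] [179.9  -0.5   6.8]
[284.83088265 201.30851198] [328.63706116 318.97412978] [329.42005329 318.21883463]
```

```bash
python3 -m pendant '[[[-2,-2.6,0],[0,0,0.02],0.6],[[-4.4,-5.8,0],[0,0,0.04],0.6],[[-6.8,-9,0],[0,0,0.06],0.6],[[-9.2,-12.2,0],[0,0,0.08],0.6],[[-11.6,-15.4,0],[0,0,0.1],0.6],[[-14,-18.4,0],[0,0,0.118],0.6],[[-16.4,-21.4,0],[0,0,0.118],0.6],[[-18.6,-24.4,2],[0,0,0.118],0.6],[[-20.4,-26.7,4],[0,0,0.118],0.6],[[-20.4,-26.7,6],[0,0,0.118],0.6],[[-20.4,-26.7,8],[0,0,0.118],0.6],[[-20.4,-26.7,8],[0,0,0.118],0.6]]';python3 -c "from h import *;go(383,352.8,50.6,0)"
```

```text
time_s: 8.65
eef_pos: [380.6, 351.7, 145.1]
orientation: [179.8, 0.4, 0.0]
ft_force: [-0.3, -0.8, -0.9]
width: 0.803
gripper_force: 0.0
t 8.65 shift cm [ 0.3  -0.15  9.45] turn [0.004 0.007 0.001] at [380.6 351.7 145.1] [179.8   0.4   0. ]
```

```bash
python3 -m pendant '[[[-20.4,-26.7,8],[0,0,0],0.6]]' >/dev/null 2>&1 & sleep 0; kill $! 2>/dev/null; true
```

```text
(no output)
```

That second call was a stray, and it may or may not have been killed in time. I'll check the state before moving again.

```bash
python3 -c "from h import *;go(383,352.8,50.6,0)"
```

```text
t 8.65 shift cm [ 0.3  -0.15  9.45] turn [0.004 0.007 0.001] at [380.6 351.7 145.1] [179.8   0.4   0. ]
```

```bash
python3 -m pendant '[[[0.05,-0.05,3],[0,0,0],0.6],[[0.05,-0.05,6],[0,0,0],0.6],[[0.05,-0.05,8.5],[0,0,0],0.6],[[0.05,-0.05,9.8],[0,0,0],0.6],[[0.05,-0.05,9.8],[0,0,0],0.6],[[0.05,-0.05,9.8],[0,0,0],0.3],[[0.05,-0.05,9.8],[0,0,0],0],[[0.05,-0.05,9.8],[0,0,0],-0.3],[[0.05,-0.05,9.8],[0,0,0],-0.3],[[0.05,-0.05,9.8],[0,0,0],-0.3],[[0.05,-0.05,9.8],[0,0,0],-0.3]]' 40;  python3 -c "from h import *;go(638,-66.7,234,6.75)"
```

```text
time_s: 9.57
eef_pos: [384.4, 353.5, 52.8]
orientation: [-179.9, -0.1, -0.0]
ft_force: [-0.0, -1.2, 6.3]
width: 0.527
gripper_force: 41.5
t 9.57 shift cm [ 25.42  41.99 -18.1 ] turn [-0.001 -0.003 -0.118] at [384.4 353.5  52.8] [-1.799e+02 -1.000e-01 -0.000e+00]
```

```bash
python3 -m pendant '[[[0,0,-2.5],[0,0,0],-0.3],[[0,0,-6],[0,0,0],-0.3],[[0,0,-10],[0,0,0],-0.3],[[0,0,-14],[0,0,0],-0.3],[[0.6,1,-17],[0,0,0],-0.3],[[2,3.3,-18],[0,0,0],-0.3],[[4,6.6,-18],[0,0,0],-0.3],[[6,9.9,-18],[0,0,-0.02],-0.3],[[8,13.2,-18],[0,0,-0.04],-0.3],[[10,16.5,-18],[0,0,-0.06],-0.3],[[12,19.8,-18],[0,0,-0.08],-0.3],[[14,23.1,-18],[0,0,-0.1],-0.3]]';python3 -c "from h import *;go(638.5,-66.7,234,6.75)"
```

```text
time_s: 10.57
eef_pos: [524.0, 120.2, 231.9]
orientation: [-180.0, -0.0, 5.8]
ft_force: [0.6, -0.6, -1.5]
width: 0.529
gripper_force: 41.5
t 10.57 shift cm [ 9.52 19.75 -0.21] turn [-0.    -0.001 -0.017] at [524.  120.2 231.9] [-180.    -0.     5.8]
```

```bash
python3 -m pendant '[[[1.6,3.3,0],[0,0,-0.017],-0.3],[[3.2,6.6,0],[0,0,-0.017],-0.3],[[4.8,9.9,0],[0,0,-0.017],-0.3],[[6.4,13.2,0],[0,0,-0.017],-0.3],[[8,16.5,0],[0,0,-0.017],-0.3],[[9,18.9,0],[0,0,-0.017],-0.3],[[9.5,19.85,0],[0,0,-0.017],-0.3],[[9.5,19.85,1.5],[0,0,-0.017],-0.3],[[9.5,19.85,3],[0,0,-0.017],-0.3],[[9.5,19.85,3],[0,0,-0.017],-0.3],[[9.5,19.85,3],[0,0,-0.017],-0.3],[[9.5,19.85,3],[0,0,-0.017],-0.3]]';python3 - <<'E'
from h import *
go(638.5,-66.7,157,6.75)
d=eyes.get_image("side");np.set_printoptions(precision=2,suppress=True)
def ring(x,y,z,r):
    a=np.linspace(0,2*np.pi,72);P=np.array([proj(d,[x+r*np.cos(t),y+r*np.sin(t),z]) for t in a]);return P.min(0),P.max(0)
p=monitor.get_state()["eef_pos"]
print("tin",ring(p[0]-1.5,p[1],p[2]-36.8,23)); print("bore rim",ring(637.5,-66.7,112,26)); print("placed lid",ring(616,111.4,150,23.2))
s=d["image"][135:215,265:345]
s=cv2.resize(s,None,fx=7.5,fy=7.5,interpolation=cv2.INTER_CUBIC)
for k in range(0,80,10):
    cv2.putText(s,str(265+k),(int(k*7.5),10),0,.35,(255,0,0));cv2.putText(s,str(135+k),(0,int(k*7.5)+10),0,.35,(255,0,0))
    cv2.line(s,(int(k*7.5)+3,0),(int(k*7.5)+3,600),(255,255,0),1);cv2.line(s,(0,int(k*7.5)+3),(600,int(k*7.5)+3),(255,255,0),1)
cv2.imwrite("pics/q3.png",s[...,::-1])
E
```

```text
time_s: 11.57
eef_pos: [638.0, -65.9, 202.6]
orientation: [180.0, -0.1, 6.7]
ft_force: [0.6, -0.7, -0.8]
width: 0.53
gripper_force: 41.5
t 11.57 shift cm [0.03 0.08 4.56] turn [ 0.001 -0.001 -0.001] at [638.  -65.9 202.6] [ 1.8e+02 -1.0e-01  6.7e+00]
tin (array([298.74, 154.34]), array([314.63, 163.69]))
bore rim (array([297.84, 168.2 ]), array([315.37, 178.92]))
placed lid (array([276.43, 195.77]), array([293.91, 207.2 ]))
```

View pics/q3.png

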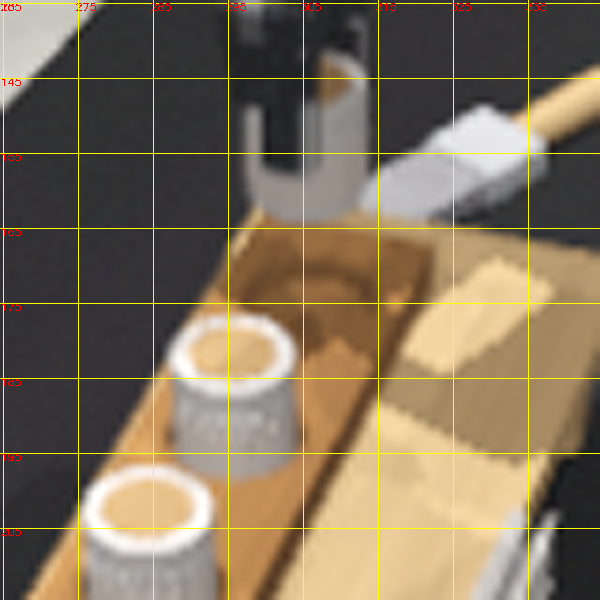

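Tin A stands in the left bore (lid centred near 284,202). The held tin (bottom near 305,164) lines up over the right bore. Lowering it now.

```bash
python3 -m pendant '[[[0.02,0.08,2.2],[0,0,0],-0.3],[[0.02,0.08,4],[0,0,0],-0.3],[[0.02,0.08,4.4],[0,0,0],-0.3],[[0.02,0.08,4.7],[0,0,0],-0.3],[[0.02,0.08,5],[0,0,0],-0.3],[[0.02,0.08,5.2],[0,0,0],-0.3],[[0.02,0.08,5.4],[0,0,0],-0.3],[[0.02,0.08,5.6],[0,0,0],-0.3],[[0.02,0.08,5.8],[0,0,0],-0.3],[[0.02,0.08,6],[0,0,0],-0.3],[[0.02,0.08,6],[0,0,0],-0.3]]'
```

```text
time_s: 12.53
eef_pos: [637.9, -66.8, 140.9]
orientation: [-180.0, 0.0, 6.7]
ft_force: [-0.3, -0.2, -1.8]
width: 0.527
gripper_force: 41.5
```

```bash
python3 -m pendant '[[[0,0,0.15],[0,0,0],-0.3],[[0,0,0.3],[0,0,0],-0.3],[[0,0,0.38],[0,0,0],-0.3],[[0,0,0.45],[0,0,0],-0.3],[[0,0,0.45],[0,0,0],-0.3]]'
```

```text
time_s: 12.95
eef_pos: [638.1, -66.8, 137.0]
orientation: [180.0, -0.0, 6.7]
ft_force: [-1.2, -0.1, -1.0]
width: 0.529
gripper_force: 41.7
```

```bash
python3 -m pendant '[[[0,0,0.1],[0,0,0],-0.3],[[0,0,0.15],[0,0,0],-0.3],[[0,0,0.15],[0,0,0],-0.3]]'
```

```text
time_s: 13.2
eef_pos: [638.2, -66.8, 136.9]
orientation: [180.0, -0.1, 6.7]
ft_force: [-4.6, 0.2, 9.5]
width: 0.526
gripper_force: 42.6
```

```bash
python3 -m pendant '[[[0,0,-0.05],[0,0,0],-0.2],[[0,0,-0.05],[0,0,0],-0.05],[[0,0,-0.05],[0,0,0],0.1],[[0,0,-0.05],[0,0,0],0.3],[[0,0,-0.05],[0,0,0],0.4],[[0,0,-1],[0,0,0],0.4],[[0,0,-4],[0,0,0],0.4],[[0,0,-8],[0,0,0],0.4],[[0,0,-9.5],[0,0,0],0.4],[[0,0,-9.5],[0,0,0],0.4]]';python3 - <<'E'
from h import *
go(487,-330,200,87)
d=eyes.get_image("side");np.set_printoptions(precision=2,suppress=True)
print([proj(d,p) for p in([638,-66.8,150],[627.5,22.5,150],[616.5,111.4,150])])
h=cv2.cvtColor(d["image"],cv2.COLOR_RGB2HSV)
w=((h[...,1]<25)&(h[...,2]>225)).astype(np.uint8)
for x0,y0,x1,y1 in((296,150,320,178),(280,172,308,192),(268,192,300,214)):
    cs,_=cv2.findContours(w[y0:y1,x0:x1],cv2.RETR_EXTERNAL,cv2.CHAIN_APPROX_NONE);c=max(cs,key=lambda c:cv2.boundingRect(c)[2]);e=cv2.fitEllipse(cv2.convexHull(c));print(np.array(e[0])+(x0,y0),e[1])
s=d["image"][115:215,255:415];s=cv2.resize(s,None,fx=5,fy=5,interpolation=cv2.INTER_CUBIC);cv2.imwrite("pics/q4.png",s[...,::-1])
E
```

```text
time_s: 14.03
eef_pos: [639.4, -67.1, 235.8]
orientation: [179.8, -0.5, 6.7]
ft_force: [-0.5, -0.2, -0.3]
width: 0.698
gripper_force: 0.0
t 14.03 shift cm [-18.23  24.32   3.52] turn [ 0.008 -0.004 -1.401] at [639.4 -67.1 235.8] [179.8  -0.5   6.7]
[array([306.41, 163.11]), array([296.09, 181.34]), array([285.  , 201.36])]Traceback (most recent call last):
  File "<stdin>", line 8, in <module>
ValueError: max() iterable argument is empty
```

```bash
cat > hold.py <<'E'
from h import *
np.set_printoptions(precision=1,suppress=True)
d=eyes.get_image("top");h=cv2.cvtColor(d["image"],cv2.COLOR_RGB2HSV).astype(int)
print("V cols 440,453,466 rows 212-232");
for x in(440,453,466): print(h[212:232,x,2],h[212:232,x,1])
print("row 221 V x 428..476",h[221,428:477,2],h[221,428:477,1])
m=((h[...,0]<20)&(h[...,1]>110)&(h[...,2]>60)).astype(np.uint8);mm=np.zeros_like(m);mm[200:255,412:478]=m[200:255,412:478]
P=cv2.findNonZero(mm);b=cv2.boxPoints(cv2.minAreaRect(P));Q=np.array([onz(d,p,28) for p in b]);print(Q,Q.mean(0),[np.degrees(np.arctan2(*(Q[i]-Q[i-1])[[1,0]])) for i in range(4)],[np.linalg.norm(Q[i]-Q[i-1]) for i in range(4)])
E
python3 hold.py
```

```text
V cols 440,453,466 rows 212-232
[168 214 229 230 221 203 196 209 210 188 141 104 109 147 185 208 220 223
 221 224] [143 154 151 149 125  62  17  16  17  16  16  17  63 127 152 156 154 154
 155 153]
[ 66 134 201 224 224 219 208 199 205 211 197 155 109 101 137 188 208 213
 219 224] [ 77 141 152 154 155 142  92  27  15  16  17  16  12  33 106 144 154 156
 154 153]
[ 44  49  75 113 133 138 142 149 167 192 206 203 179 128  78  66  83  90
  86  80] [ 12  26  88 122 138 140 131  75  21  15  15  15  16  16  16  54  95 108
 101  99]
row 221 V x 428..476 [155 148 144 139 129 109  92  82  89 123 162 181 188 191 192 196 199 201
 204 204 207 209 209 211 211 211 210 211 208 207 207 206 205 204 202 202
 201 199 192 186 178 158 110  64  46  43  45  42  45] [153 145 135 125 109  82  50  19  14  17  17  17  16  15  15  13  17  18
  18  15  15  17  16  18  16  16  16  16  16  16  16  16  15  14  13  13
  13  14  15  16  17  16  16  20  17  18  23  24  23]
[[ 431.1 -267.1   28. ]
 [ 527.1 -278.4   28. ]
 [ 516.9 -399.5   28. ]
 [ 421.3 -386.6   28. ]] [ 474.1 -332.9   28. ] [np.float64(85.29587952286919), np.float64(-6.754279157070329), np.float64(-94.78305578367794), np.float64(172.33855148810204)] [np.float64(119.94207648246652), np.float64(96.61912893222238), np.float64(121.46530237275505), np.float64(96.51848170888256)]
```

```bash
python3 - <<'E'
from h import *
np.set_printoptions(precision=1,suppress=True)
d=eyes.get_image("top")
P=[onz(d,p,98) for p in((440,219.4),(453.6,220.65),(466,221.85))];print(P,np.degrees(np.arctan2(P[0][1]-P[2][1],P[0][0]-P[2][0])))
s=eyes.get_image("side");h=cv2.cvtColor(s["image"],cv2.COLOR_RGB2HSV).astype(int)
print(proj(s,np.append(P[1][:2]+[0,2.5],98)))
p=P[1]+[0,2.5,0]; a=np.radians(-5)
for t in(-40,40):
    print("end",t,proj(s,[p[0]+t*np.sin(a),p[1]+t*np.cos(a),98]))
print(h[134:166,372:392,2])
go(P[1][0],P[1][1]+2.5,130,85)
E
```

```text
[array([ 491.6, -307.2,   98. ]), array([ 489.3, -340.3,   98. ]), array([ 487.1, -370.4,   98. ])] 85.87110912080767
[382.8 142.9]
end -40 [385.5 136.7]
end 40 [379.9 149.5]
[[ 52  54  53  52  53  53  52  54  55  53  53  53  55  53  53  56  54  52
   53  53]
 [ 54  55  54  53  53  55  52  53  54  53  55  53  53  54  55  54  55  53
   54  54]
 [ 53  53  53  54  52  54  54  52  53  53  55  52  52  51  54  53  53  54
   55  53]
 [ 53  55  53  52  53  53  53  53  55  53  54  53  54  71  92  81  58  53
   55  52]
 [ 54  52  51  54  53  54  53  53  54  53  54  53  70 128 164 153 102  57
   52  51]
 [ 55  55  54  54  54  54  53  53  52  53  54  65 124 176 193 189 148  72
   53  53]
 [ 55  56  53  55  53  54  55  53  55  53  55 119 175 193 192 167 110  63
   54  53]
 [ 54  56  55  54  54  53  53  52  55  57 111 176 195 194 180 135  80  59
   52  53]
 [ 54  56  56  54  54  56  56  55  55  92 170 195 194 183 141  92  76  57
   55  53]
 [ 53  56  54  56  55  57  54  55  87 150 185 193 187 148  94  94  76  58
   56  53]
 [ 55  56  54  55  52  55  54  74 142 183 193 188 153 102  96  90  69  57
 
[... 1200 characters left out ...]
 [189 221 216 203 160 108 129 145 134 108  93 142 188 206 208 209 208 209
  214 217]
 [209 218 215 193 142 111 132 139 113  93 135 186 206 208 210 208 209 215
  217 217]
 [218 217 211 184 134 113 129 121  95 141 188 204 208 210 209 209 214 217
  218 217]
 [218 215 206 181 122 113 115  95 122 185 208 206 210 209 208 212 217 216
  217 221]
 [216 208 201 180 116  99  94 118 171 198 205 208 209 210 213 213 215 217
  219 215]
 [207 201 201 178 105  97  91 154 196 204 208 209 208 213 217 214 216 219
  212 172]
 [202 202 201 177 105  99 134 184 203 206 209 209 210 214 215 215 217 216
  183 115]]
t 14.23 shift cm [-17.9  25.2   9.9] turn [-0.   0.  -1.4] at [637.6 -66.7 228.9] [-179.9    0.1    6.7]
```

```bash
python3 -m pendant '[[[-1.5,2,0],[0,0,-0.12],0.4],[[-3,4,0],[0,0,-0.24],0.4],[[-4.5,6,0],[0,0,-0.36],0.4],[[-6,8,0],[0,0,-0.48],0.4],[[-7.5,10.5,0],[0,0,-0.6],0.4],[[-9,12.8,0],[0,0,-0.72],0.4],[[-10.6,15,0],[0,0,-0.84],0.4],[[-12.2,17.2,0],[0,0,-0.96],0.4],[[-13.8,19.4,0],[0,0,-1.08],0.4],[[-15.4,21.6,0],[0,0,-1.2],0.4],[[-17,23.8,0],[0,0,-1.3],0.4],[[-17.9,25.2,0],[0,0,-1.375],0.4]]';python3 -m pendant '[[[0,0,2],[0,0,0],0.4],[[0,0,5],[0,0,0],0.4],[[0,0,8],[0,0,0],0.4],[[0,0,8],[0,0,0],0.4],[[0,0,8],[0,0,0],0.4],[[0,0,8],[0,0,0],0.4]]'; python3 -c "from h import *;go(489.3,-337.8,82,85.5)"
```

```text
time_s: 15.23
eef_pos: [487.9, -339.7, 228.9]
orientation: [-179.9, -0.1, 85.7]
ft_force: [-0.1, -0.3, -0.3]
width: 0.7
gripper_force: 0.0
time_s: 15.73
eef_pos: [490.1, -338.3, 151.6]
orientation: [179.9, 0.1, 85.5]
ft_force: [-0.1, 0.4, 1.3]
width: 0.702
gripper_force: 0.0
t 15.73 shift cm [ 0.05 -0.09  6.96] turn [ 0.001  0.001 -0.   ] at [ 490.1 -338.3  151.6] [1.799e+02 1.000e-01 8.550e+01]
```

```bash
python3 -m pendant '[[[0.05,-0.09,2.5],[0,0,0],0.4],[[0.05,-0.09,5],[0,0,0],0.4],[[0.05,-0.09,6.8],[0,0,0],0.4],[[0.05,-0.09,6.8],[0,0,0],0.1],[[0.05,-0.09,6.8],[0,0,0],-0.2],[[0.05,-0.09,6.8],[0,0,0],-0.45],[[0.05,-0.09,6.8],[0,0,0],-0.6],[[0.05,-0.09,6.8],[0,0,0],-0.7],[[0.05,-0.09,6.8],[0,0,0],-1],[[0.05,-0.09,6.8],[0,0,0],-1],[[0.05,-0.09,6.8],[0,0,0],-1],[[0.05,-0.09,6.8],[0,0,0],-1]]' 40; python3 -c "from h import *;go(489.3,-337.8,82,85.5);print(monitor.get_state()['ft_torque'])"
```

```text
time_s: 16.73
eef_pos: [489.5, -337.9, 83.8]
orientation: [179.9, 0.1, 85.5]
ft_force: [0.1, -0.1, 6.4]
width: 0.133
gripper_force: 41.0
t 16.73 shift cm [ 0.01 -0.02  0.18] turn [ 0.002  0.002 -0.001] at [ 489.5 -337.9   83.8] [1.799e+02 1.000e-01 8.550e+01]
[ 0.08007684 -0.08285595 -0.09455317]
```

```bash
python3 -m pendant '[[[0,0,0],[0,0,0],-1],[[0,0,-1],[0,0,0],-1],[[0,0,-3],[0,0,0],-1],[[0,0,-6],[0,0,0],-1],[[0,0,-9.5],[0,0,0],-1],[[1,0,-12.5],[0,0,0],-1],[[4,-0.1,-12.5],[0,0,0],-1],[[8,-0.2,-12.5],[0,0,-0.03],-1],[[12,-0.3,-12.5],[0,0,-0.06],-1],[[16,-0.5,-12.5],[0,0,-0.09],-1],[[20,-0.6,-12.5],[0,0,-0.12],-1],[[24,-0.8,-12.5],[0,0,-0.15],-1]]' 70; python3 -c "from h import *;go(507.3,47.7,205,96.75)"
```

```text
time_s: 17.73
eef_pos: [499.3, -95.7, 208.0]
orientation: [180.0, 0.0, 94.1]
ft_force: [1.4, 0.5, 0.1]
width: 0.126
gripper_force: 68.9
t 17.73 shift cm [14.24  1.83  0.3 ] turn [ 0.     0.    -0.046] at [499.3 -95.7 208. ] [180.    0.   94.1]
```

```bash
python3 -m pendant '[[[3.5,0.45,0],[0,0,-0.02],-1],[[7,0.9,0],[0,0,-0.046],-1],[[10.5,1.35,0],[0,0,-0.046],-1],[[13,1.7,0],[0,0,-0.046],-1],[[14.2,1.83,0],[0,0,-0.046],-1],[[14.2,1.83,1],[0,0,-0.046],-1],[[14.2,1.83,2],[0,0,-0.046],-1],[[14.2,1.83,2],[0,0,-0.046],-1],[[14.2,1.83,2],[0,0,-0.046],-1],[[14.2,1.83,2],[0,0,-0.046],-1]]'; python3 - <<'E'
from h import *
np.set_printoptions(precision=1,suppress=True)
go(507.3,47.7,170,96.75)
d=eyes.get_image("side");p=monitor.get_state()["eef_pos"]
a=np.radians(6.75);ex=np.array([np.cos(a),np.sin(a),0]);ey=np.array([-np.sin(a),np.cos(a),0])
b=p-[0,0,73.8]; print("holder bottom ends",proj(d,b+40*ey),proj(d,b-40*ey))
c=np.array([507.3,47.7,60])+2.5*ex
for n,P in(("plate top +y",c+4*ex+[0,0,33]+52*ey),("plate top -y",c+4*ex+[0,0,33]-52*ey),("lip +y",c-10*ex+[0,0,34]+52*ey),("lip -y",c-10*ex+[0,0,34]-52*ey)): print(n,proj(d,P))
s=cv2.resize(d["image"][175:255,295:365],None,fx=7.5,fy=7.5,interpolation=cv2.INTER_CUBIC)
for k in range(0,80,10):
    t=int(k*7.5);cv2.putText(s,str(295+k),(t,10),0,.35,(255,0,0));cv2.putText(s,str(175+k),(0,t+10),0,.35,(255,0,0));cv2.line(s,(t+3,0),(t+3,600),(255,255,0),1);cv2.line(s,(0,t+3),(600,t+3),(255,255,0),1)
e=eyes.get_image("top");f=cv2.resize(e["image"][190:240,255:335],None,fx=2.5*1.2,fy=3)
C=np.zeros((600,800,3),np.uint8);C[:,:525]=s;C[:150,530:770]=f
cv2.imwrite("pics/c1.png",C[...,::-1])
E
```

```text
time_s: 18.57
eef_pos: [508.0, 44.4, 187.3]
orientation: [-180.0, 0.0, 96.6]
ft_force: [0.6, 0.2, -0.5]
width: 0.128
gripper_force: 68.8
t 18.57 shift cm [ 0.3 -0.   1.7] turn [-0.  0. -0.] at [508.   44.4 187.3] [-180.     0.    96.6]
holder bottom ends [327.8 217.3] [336.1 198.8]
plate top +y [323.9 226.2]
plate top -y [334.6 202. ]
lip +y [328.9 227. ]
lip -y [339.4 202.8]
```

View pics/c1.png

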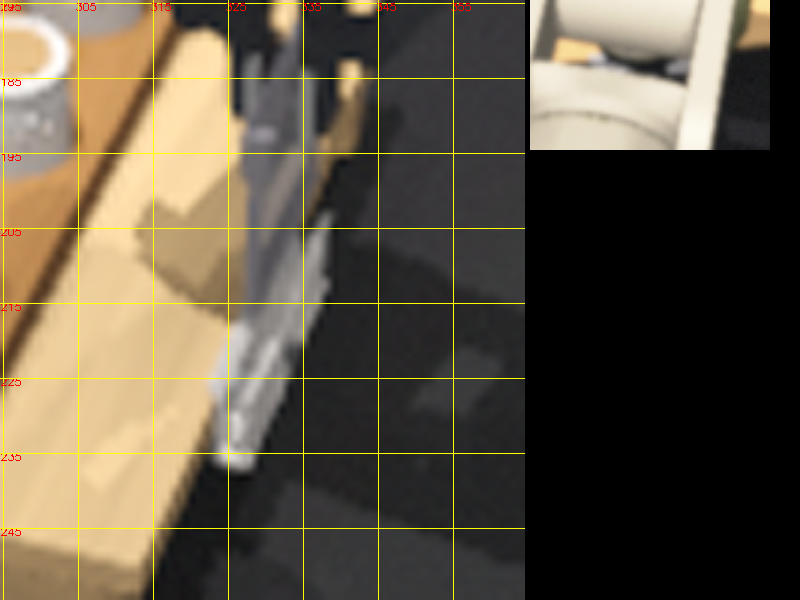

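The side crop shows the holder's bottom edge (328,217 to 336,199) directly above the channel mouth, with the far lip end at (338,203) within half a pixel of the prediction. Now I lower and feel for contact.

```bash
python3 -m pendant '[[[0.3,-0.05,0.5],[0,0,0],-1],[[0.3,-0.05,1],[0,0,0],-1],[[0.3,-0.05,1.5],[0,0,0],-1],[[0.3,-0.05,2],[0,0,0],-1],[[0.3,-0.05,2.3],[0,0,0],-1],[[0.3,-0.05,2.6],[0,0,0],-1],[[0.3,-0.05,2.6],[0,0,0],-1],[[0.3,-0.05,2.6],[0,0,0],-1]]'; python3 -c "from h import *;go(507.5,47.7,133.8,96.75);print(monitor.get_state()['ft_torque'])"
```

```text
time_s: 19.33
eef_pos: [507.3, 48.4, 161.4]
orientation: [180.0, 0.0, 96.7]
ft_force: [1.0, 0.0, -0.7]
width: 0.128
gripper_force: 68.9
t 19.33 shift cm [-0.07  0.01  2.76] turn [ 0.     0.    -0.001] at [507.3  48.4 161.4] [180.    0.   96.7]
[ 0.01946918 -0.20710968  0.03001723]
```

```bash
python3 -m pendant '[[[0,0,0.15],[0,0,0],-1],[[0,0,0.3],[0,0,0],-1],[[0,0,0.45],[0,0,0],-1],[[0,0,0.6],[0,0,0],-1],[[0,0,0.6],[0,0,0],-1]]'; python3 -m pendant '[[[0,0,0.15],[0,0,0],-1],[[0,0,0.3],[0,0,0],-1],[[0,0,0.45],[0,0,0],-1],[[0,0,0.45],[0,0,0],-1]]'; python3 -c "from h import *;print(monitor.get_state()['ft_torque'])"
```

```text
time_s: 19.75
eef_pos: [507.8, 48.3, 155.6]
orientation: [179.9, 0.0, 96.7]
ft_force: [5.2, -0.1, 3.4]
width: 0.129
gripper_force: 69.4
time_s: 20.08
eef_pos: [508.4, 48.3, 151.4]
orientation: [179.8, 0.0, 96.7]
ft_force: [7.5, -0.1, 2.8]
width: 0.126
gripper_force: 69.6
[ 0.14646696 -1.75000683  0.11191202]
```

```bash
python3 -m pendant '[[[0,0.05,0],[0,0,0],-1],[[0,0.1,0.1],[0,0,0],-1],[[0,0.1,0.25],[0,0,0],-1],[[0,0.1,0.4],[0,0,0],-1],[[0,0.1,0.5],[0,0,0],-1],[[0,0.1,0.5],[0,0,0],-1]]'; python3 -c "from h import *;print(monitor.get_state()['ft_torque'])"
```

```text
time_s: 20.58
eef_pos: [508.9, 48.5, 145.9]
orientation: [179.9, 0.0, 96.7]
ft_force: [6.9, 0.2, -1.0]
width: 0.126
gripper_force: 69.4
[ 0.20959002 -1.64953762  0.10439125]
```

```bash
python3 -m pendant '[[[0,0.05,0],[0,0,0],-1],[[0,0.1,0],[0,0,0],-1],[[0,0.1,0],[0,0,0],-1]]';python3 -m pendant '[[[0,0.05,0],[0,0,0],-1],[[0,0.1,0],[0,0,0],-1],[[0,0.1,0],[0,0,0],-1]]'; python3 -c "from h import *;print(monitor.get_state()['ft_torque'])"
```

```text
time_s: 20.83
eef_pos: [509.6, 48.6, 145.8]
orientation: [179.9, 0.0, 96.7]
ft_force: [6.3, -0.4, 0.1]
width: 0.132
gripper_force: 69.2
time_s: 21.08
eef_pos: [510.1, 48.7, 145.8]
orientation: [-180.0, 0.0, 96.7]
ft_force: [3.6, 0.1, 2.7]
width: 0.131
gripper_force: 69.2
[-0.10427572 -0.77589328  0.15691739]
```

```bash
python3 -m pendant '[[[0,0.03,0.2],[0,0,0],-1],[[0,0.03,0.4],[0,0,0],-1],[[0,0.03,0.6],[0,0,0],-1],[[0,0.03,0.8],[0,0,0],-1],[[0,0.03,0.95],[0,0,0],-1],[[0,0.03,0.95],[0,0,0],-1]]'; python3 -c "from h import *;print(monitor.get_state()['ft_torque'])"
```

```text
time_s: 21.58
eef_pos: [510.1, 48.8, 135.7]
orientation: [-180.0, -0.0, 96.7]
ft_force: [3.2, 0.6, -1.2]
width: 0.126
gripper_force: 68.6
[ 0.01409559 -0.67647584  0.13818373]
```

```bash
python3 -m pendant '[[[0,0,0.05],[0,0,0],-1],[[0,0,0.1],[0,0,0],-1],[[0,0,0.1],[0,0,0],-1]]';python3 -m pendant '[[[0,0,0.05],[0,0,0],-1],[[0,0,0.1],[0,0,0],-1],[[0,0,0.1],[0,0,0],-1]]'
```

```text
time_s: 21.83
eef_pos: [510.2, 48.8, 135.2]
orientation: [-180.0, -0.0, 96.7]
ft_force: [2.3, 0.2, 1.3]
width: 0.126
gripper_force: 69.3
time_s: 22.08
eef_pos: [510.3, 48.8, 134.2]
orientation: [-180.0, -0.0, 96.7]
ft_force: [1.3, 0.4, 2.2]
width: 0.126
gripper_force: 69.3
```

```bash
python3 -m pendant '[[[0,0,0.03],[0,0,0],-1],[[0,0,0.06],[0,0,0],-1],[[0,0,0.06],[0,0,0],-1],[[0,0,0.06],[0,0,0],-1]]';python3 -m pendant '[[[0,0,0.03],[0,0,0],-1],[[0,0,0.06],[0,0,0],-1],[[0,0,0.06],[0,0,0],-1],[[0,0,0.06],[0,0,0],-1]]'
```

```text
time_s: 22.42
eef_pos: [510.4, 48.8, 133.9]
orientation: [180.0, 0.0, 96.7]
ft_force: [-0.4, 0.8, 4.8]
width: 0.126
gripper_force: 69.8
time_s: 22.75
eef_pos: [510.5, 48.8, 133.9]
orientation: [180.0, 0.0, 96.7]
ft_force: [-2.0, 0.6, 9.4]
width: 0.127
gripper_force: 70.6
```

```bash
python3 -m pendant '[[[0,0,0.04],[0,0,0],-1],[[0,0,0.08],[0,0,0],-1],[[0,0,0.12],[0,0,0],-1],[[0,0,0.12],[0,0,0],-1],[[0,0,0.12],[0,0,0],-1],[[0,0,0.12],[0,0,0],-1]]'; python3 - <<'E'
from h import *
np.set_printoptions(precision=2,suppress=True)
print(monitor.get_state()["ft_force"])
d=eyes.get_image("side");h=cv2.cvtColor(d["image"],cv2.COLOR_RGB2HSV)
w=((h[...,1]<40)&(h[...,2]>190)).astype(np.uint8)
for (x0,y0,x1,y1),P in(((296,152,320,174),[638,-66.8,150]),((284,170,308,189),[627.5,22.5,150]),((272,192,300,211),[616.5,111.4,150])):
    cs,_=cv2.findContours(w[y0:y1,x0:x1],cv2.RETR_EXTERNAL,cv2.CHAIN_APPROX_NONE)
    c=np.vstack([c for c in cs if len(c)>4]) if cs else None
    print(None if c is None else (np.array(cv2.fitEllipse(cv2.convexHull(c))[0])+(x0,y0),cv2.fitEllipse(cv2.convexHull(c))[1]),proj(d,P))
E
```

```text
time_s: 23.25
eef_pos: [510.6, 48.8, 133.8]
orientation: [179.9, 0.0, 96.7]
ft_force: [-5.1, 0.6, 20.9]
width: 0.132
gripper_force: 72.2
[-5.11  0.65 20.87]
(array([307.35, 162.82]), (11.861013412475586, 19.541847229003906)) [306.41 163.11]
(array([295.78, 181.92]), (11.129216194152832, 16.310916900634766)) [296.09 181.34]
(array([284.24, 202.73]), (11.601329803466797, 17.135665893554688)) [285.   201.36]
```

```bash
python3 -m pendant '[[[0,0,0],[0,0,0],-1],[[0,0,0],[0,0,0],-1],[[0,0,0],[0,0,0],-1],[[0,0,0],[0,0,0],-1]]'; python3 -c "from plant import r;print(r.hand_in())"
```

```text
time_s: 23.63
eef_pos: [510.6, 48.8, 133.8]
orientation: [179.9, 0.0, 96.7]
ft_force: [-4.1, 0.9, 20.5]
width: 0.13
gripper_force: 72.2
the job is handed in; nothing more can be done
None
```

I handed the job in at 23.6 s: both tins are in the empty bores and let go, and the holder is fully home in the channel, still gripped and pressed down with about 20 N at the wrist; the hand-in gave no verdict, so whether it passed isn't confirmed.

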